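# Square the blue syringe rack against the stop rail

## Robot

A 6-joint arm with a two-finger parallel gripper is mounted at the origin on the work surface. World frame = base frame: x ahead of the robot, y to its left, z up, the work surface at z = 0. Lengths are in m, angles in rad, forces in N, time in s.
With the tool pointing down it reaches from about 0.375 to 0.975 m from the base axis. Payload 3.8 kg.
Tool frame: the origin (TCP) lies midway between the tips of the shut fingers; the grasp point (between the pads) lies 19 mm behind it; z points along the fingers, y is the line along which they close (so a half turn about z gives the same grasp; the last joint's range is limited). The gripper opens to 85 mm and grips with 20 to 120 N. Pads are 22 mm wide; open, the fingers measure 114 mm over their backs; the gripper's body (76 mm by 85 mm) begins 54 mm behind the grasp point. The pads swing forward as they close: fully open they stand 13 mm farther back than shut.
Start: joints at [1.077, 0.264, 1.604, -0, 1.274, -0.037], TCP at [0.298, 0.606, 0.231] pointing down, gripper open.
Joint ranges: [-2.63, 2.63], [-0.94, 2.18], [0.31, 2.57], [-1.31, 4.45], [0, 2.66], [-2.55, 2.55]. Speed limits (rad/s): [2.57, 2.57, 3.14, 3.14, 3.14, 3.14].

## Interface

Orientations are given as a rotation vector (axis times angle).
In Python, from workcell import bot gives the robot as it stands.
- The arm moves only by the tool jog_arm, never from a script. Its argument "motion" is a list of rows, each a list of 5 numbers: the opening, from -1 (shut) to 1 (fully open), then the shift along the tool's x, y, z in mm, then the turn about the tool's z in degrees. In form: [[claw, x, y, z, twist], ...]. A call has 1 to 10 rows; each row shifts and turns the commanded pose from where the row before left it, along the tool's axes as they then stand; what a row does not reach is not made up. A row lasts 1/12 s, in which the tool goes at most 41.7 mm and 7.16 degrees, less where a joint would pass 70% of its speed; a pose out of reach is approached as far as the arm can. A call with a gripper value outside its range is refused whole. The fingers move at their own pace and stop on an object; "force" is the grip in N (left out, the last holds). Time passes only in rows, so rows that do not move let the fingers close. It gives the time, the measured TCP pose, the force, the opening and the grip force at its end, in the units of the state.
- bot.read_state(): the state, without advancing time (a new reading comes with each control period).
- bot.read_camera(name): name is "scene" or "top" or "wrist"; returns (picture, depth): 400x640x3 uint8, red, green, blue; 400x640 float32, m along the optical axis (not along the pixel's ray), 0 where there is no reading.
- bot.get_calibration(name): a dict with "vfov" (degrees; the focal length in pixels is half the picture's height over the tangent of half this angle, whatever the lens; pixels are square), "cx", "cy" (the principal point, pixels), "rvec" (rotation vector, rad) and "tvec" (3), from world to camera coordinates, as OpenCV has them; the wrist camera has in their place "tool_from_camera" (4x4, takes a point from camera to tool coordinates, whose origin is the TCP and whose axes are the flange's). Camera axes: x right, y down, z forward; pixel columns grow to the right and rows downward; lengths in m; the calibration is good to about 2 mm. A picture is of the moment at which its call begins: read the wrist's pose just before it. get_calibration takes no time and is no camera call.
- bot.finish_job(): hands the job in; it is judged then, once.
The state is a dict: "time": time; "q": joint angles; "joint_vel": joint speeds; "joint_torque": joint torques, N m; "tool_pos": TCP position; "tcp_rot": TCP orientation; "wrist_force": force on the tool from outside, world axes, zero at the start; "torque": the same for the moment, N m; "width": opening from 0.0 (shut) to 1.0 (fully open); "grip_force": force on a finger pad.
Only numpy, scipy, OpenCV 4.12 (cv2) and the standard library are available. Lean on these libraries where they do the work, as an engineer would, in place of code of your own. Each camera call takes 0.05 s, during which the arm holds its last target. There are 200 camera calls.

## Task

Slide the blue syringe rack along the table until its long side lies parallel and snug against the aluminium stop rail; nudges near one end and then the other will square it up. Keep it flat on the table (push it, do not lift it), and leave the grey and the white rack where they are.

Things in the scene. Friction and masses are not known exactly. Their poses are not given: they have to be found in the camera images.
- blue_rack: The rack to push: a flat loose bar of bright blue plastic, 156 mm long (y axis), 36 mm wide (x axis), 30 mm high, 0.15 to 0.3 kg, five round black sockets in a row on top, two closed by red caps 8 mm high. It lies askew on the table on the robot's side of the rail. Origin: centre of its underside; z up.
- grey_rack: A rack of the same shape, size and caps in grey plastic, lying in the same row, also on the robot's side of the rail. Not to be moved. Origin and axes as for the blue rack.
- rail: Stop rail: a straight aluminium angle fixed to the table, 640 mm long (y axis), 25 mm high, a red knob at each end on its far side. Its foot extends 32 mm to the far side. Origin: at table height, mid-length, on the front face that a rack is pushed against; x is level, at right angles to that face, pointing away from the robot; z up. A snug rack has its origin at x = -18 mm here, long axis along y.
- white_rack: A rack of the same shape, size and caps in white plastic, lying in the same row, also on the robot's side of the rail. Not to be moved. Origin and axes as for the blue rack.

How it is judged:
At the end, for the whole second after the job is handed in: The blue rack lies flat and at rest on the robot's side of the rail, parallel to it within 10 degrees, its middle at most 10 mm short of touching and at most 260 mm along from the rail's middle; the grey and white racks are within 20 mm of where they started (x of blue_rack in the frame of rail between -0.028 and 0 m and y of blue_rack in the frame of rail between -0.26 and 0.26 m and angle between the y axis of blue_rack and the y axis of rail, either way round below 0.175 rad and height (world z) of blue_rack below 0.006 m and angle between blue_rack's own z axis and vertical below 0.1 rad and linear speed of blue_rack below 0.02 m/s and distance of each of grey_rack, white_rack from where it was at the start of the episode below 0.02 m).
It fails at once if the blue rack was lifted off the table or tipped (height (world z) of blue_rack above 0.02 m or angle between blue_rack's own z axis and vertical above 0.35 rad).
It fails at once if the grey or the white rack was moved by more than 20 mm (distance of any of grey_rack, white_rack from where it was at the start of the episode above 0.02 m).
It also fails if it takes over 51 s, if anything falls off the work surface, if the arm or the gripper's body presses on something with over 40 N, if the wrist force passes 120 N, or if a joint passes its speed limit or range.

## Working session

There is one attempt and no reset: what is moved stays moved. The work goes in short steps, Python scripts to look and compute and a tool call to move; the robot and the scene stay as the last step left them, time stands still between calls to the robot, and variables do not carry over. Pictures are saved under pics/ and viewed, at most 10 in all, crops included, and the job is handed in when it is done.

Besides the shell and the picture viewer there is one more tool, called after ">>>" as a command line: name --pt "numbers of a row" for each row, then --argument value for the rest. jog_arm: Moves the arm, as the interface text tells. Its arguments: {"type":"object","properties":{"motion":{"type":"array"},"force":{"type":"number"}},"required":["motion"]}

```bash
mkdir -p pics; cat > h.py <<'E'
import numpy as np, cv2
from workcell import bot
def cloud(name):
    im,d=bot.read_camera(name); c=bot.get_calibration(name)
    f=200/np.tan(np.radians(c["vfov"])/2)
    v,u=np.mgrid[:400,:640]
    P=np.stack([(u-c["cx"])/f*d,(v-c["cy"])/f*d,d],-1)
    R=cv2.Rodrigues(np.array(c["rvec"],float))[0]
    W=(P-np.array(c["tvec"]).ravel())@R
    W[d==0]=np.nan
    return im,W
def rect(W,m):
    p=W[m][:,:2].astype(np.float32); p=p[~np.isnan(p).any(1)]
    return cv2.minAreaRect(p),len(p)
E
python3 - <<'E'
from h import *
s=bot.read_state(); print(s)
im,W=cloud("top"); cv2.imwrite("pics/top.png",im[:,:,::-1])
np.savez("top.npz",im=im,W=W)
hsv=cv2.cvtColor(im,cv2.COLOR_RGB2HSV)
m=(hsv[...,0]>100)&(hsv[...,0]<130)&(hsv[...,1]>120)&(W[...,2]>.02)&(W[...,2]<.045)
print(rect(W,m), cv2.boxPoints(rect(W,m)[0]))
z=W[...,2]
for lo,hi in((.018,.05),):
    n,l,st,c=cv2.connectedComponentsWithStats(((z>lo)&(z<hi)).astype(np.uint8))
    for i in range(1,n):
        if st[i,4]>150: print(st[i],rect(W,l==i),np.nanmedian(z[l==i]))
E
```

```text
{'time': 0.0, 'q': array([ 1.07710925e+00,  2.64773442e-01,  1.60539156e+00, -1.61700049e-06,
        1.27370367e+00, -3.68820819e-02]), 'joint_vel': array([ 1.40587614e-03,  1.61310906e-05,  1.28605007e-03,  3.76428675e-04,
       -8.20192662e-04,  6.25772698e-04]), 'joint_torque': array([ 1.62205150e-03, -5.15111589e+01, -3.67308140e+01, -2.39725756e-05,
        1.31232943e-02,  4.52762094e-06]), 'tool_pos': array([0.29737057, 0.60514048, 0.22993888]), 'tcp_rot': array([-0.71118913, -3.05942198,  0.00345008]), 'wrist_force': array([ 0.30834228, -0.91804047, -0.06325983]), 'torque': array([-0.00964955, -0.01729983,  0.04760523]), 'grip_force': 0.0, 'width': 0.9973149074237109}
(((0.5934165120124817, -0.0016279816627502441), (0.35112571716308594, 0.9684712886810303), 5.503018379211426), 1681) [[ 0.37222546  0.46353972]
 [ 0.4651001  -0.500468  ]
 [ 0.81460756 -0.46679568]
 [ 0.7217329   0.49721205]]
[365  36  41  47 795] (((0.808549165725708, -0.10523797571659088), (0.06758301705121994, 0.09294316917657852), 89.38872528076172), 795) 0.036681732420203034
[571  47  25  28 333] (((0.790
[... 398 characters left out ...]
 23.648271560668945), 387) 0.03516665522594892
[ 162  131  376   62 1274] (((0.6250443458557129, -0.0469287633895874), (0.005470737814903259, 0.6391559839248657), 8.32601547241211), 1274) 0.02466058432934242
[ 433  201   98   46 2109] (((0.5171641707420349, -0.2563992142677307), (0.035947564989328384, 0.15599411725997925), 14.737157821655273), 2109) 0.030726012819763792
[ 199  233   97   25 2162] (((0.4870351254940033, 0.12718206644058228), (0.03611137345433235, 0.15580889582633972), 0.5462251305580139), 2162) 0.030743425166224952
[ 324  234   97   55 2163] (((0.4589797854423523, -0.07500777393579483), (0.03599041327834129, 0.1560160368680954), 20.395648956298828), 2163) 0.030720003344972317
```

View pics/top.png

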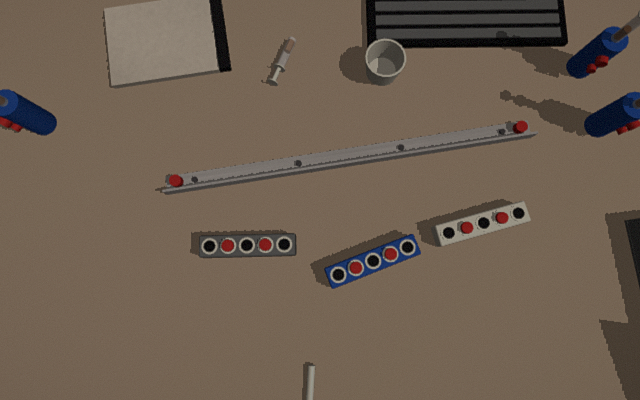

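The top view shows the blue rack at about (373,261), between grey (248,245) and white (483,223), with the rail above. I'll push with the open fingers as a wide two-point pusher, lined up with the rail. There is also a white rod at (310,385), whose height I'll check.

```bash
cat >> h.py <<'E'
def togo(x,y,z,th):
    "tool-frame shift (mm) and twist (deg) to TCP x,y,z with tool y at th deg from world y"
    s=bot.read_state(); R=cv2.Rodrigues(s["tool_pos"]*0+s["tcp_rot"])[0]
    cur=np.degrees(np.arctan2(-R[0,1],R[1,1]))
    print("t",round(s["time"],2),"pos",s["tool_pos"].round(4),"th",cur.round(2),"F",s["wrist_force"].round(1))
    print("shift",(R.T@(np.array([x,y,z])-s["tool_pos"])*1e3).round(1),"twist",round(cur-th,1))
E
python3 - <<'E'
from h import *
W=np.load("top.npz")["W"]
m=np.zeros((400,640),bool); m[368:,305:316]=1; m&=W[...,2]>.004
print(rect(W,m),np.nanmax(W[m][:,2]))
togo(.410,-.094,.231,20.4)
E
```

```text
(((0.26836779713630676, 0.027927204966545105), (0.01189805194735527, 0.04822678491473198), 85.93123626708984), 242) 0.014077387842768024
t 0.05 pos [0.2974 0.6052 0.23  ] th -26.17 F [ 0.6 -0.1 -0.3]
shift [-4.095e+02 -5.778e+02  2.000e-01] twist -46.6
```

>>> jog_arm --pt "1 -20 -29 0 0" --pt "1 -20 -29 0 0" --pt "1 -20 -29 0 0" --pt "1 -20 -29 0 0" --pt "1 -20 -29 0 0" --pt "1 -20 -29 0 0" --pt "1 -20 -29 0 0" --pt "1 -20 -29 0 0" --pt "1 -20 -29 0 0" --pt "1 -20 -29 0 0"

```text
time: 0.88
tool_pos: [0.3487, 0.2555, 0.2306]
tcp_rot: [-0.71, -3.06, 0.001]
wrist_force: [1.6, -0.6, 1.0]
width: 1.001
grip_force: 0.0
```

The rod is only 14 mm high and at x<0.29, so it is out of the way.

>>> jog_arm --pt "1 -20 -29 0 0" --pt "1 -20 -29 0 0" --pt "1 -20 -29 0 0" --pt "1 -20 -29 0 0" --pt "1 -20 -29 0 0" --pt "1 -20 -29 0 0" --pt "1 -20 -29 0 0" --pt "1 -20 -29 0 0" --pt "1 -20 -29 0 0" --pt "1 -20 -29 0 0"

```text
time: 1.72
tool_pos: [0.4003, -0.0929, 0.2309]
tcp_rot: [-0.712, -3.06, -0.0]
wrist_force: [1.0, -0.0, 0.3]
width: 0.998
grip_force: 0.0
```

>>> jog_arm --pt "1 0 0 0 -6" --pt "1 0 0 0 -6" --pt "1 0 0 0 -6" --pt "1 0 0 0 -6" --pt "1 0 0 0 -6" --pt "1 0 0 0 -6" --pt "1 0 0 0 -6" --pt "1 0 0 0 -4.6" --pt "1 0 0 0 0" --pt "1 0 0 0 0"

```text
time: 2.55
tool_pos: [0.4005, -0.0911, 0.2308]
tcp_rot: [0.553, -3.092, -0.001]
wrist_force: [0.5, -0.0, -0.1]
width: 1.003
grip_force: 0.0
```

```bash
python3 - <<'E'
from h import *
togo(.411,-.093,-.003,20.4)
E
```

```text
t 2.55 pos [ 0.4005 -0.0911  0.2308] th 20.29 F [ 0.5 -0.  -0.1]
shift [ -9.4  -5.6 233.8] twist -0.1
```

>>> jog_arm --pt "1 0 -5 30 0" --pt "1 0 0 30 0" --pt "1 0 0 30 0" --pt "1 0 0 30 0" --pt "1 0 0 30 0" --pt "1 0 0 30 0" --pt "1 0 0 25 0" --pt "1 0 0 18 0" --pt "1 0 0 10 0" --pt "1 0 0 0 0"

```text
time: 3.38
tool_pos: [0.4003, -0.0952, -0.0039]
tcp_rot: [0.554, -3.088, -0.004]
wrist_force: [-0.9, -0.3, 0.3]
width: 1.004
grip_force: 0.0
```

```bash
python3 - <<'E'
from h import *
togo(.411,-.093,-.003,20.4)
im,W=cloud("scene"); cv2.imwrite("pics/s1.png",im[:,:,::-1])
E
```

```text
t 3.38 pos [ 0.4003 -0.0952 -0.0039] th 20.35 F [-0.9 -0.3  0.3]
shift [-10.8  -1.7  -1. ] twist -0.1
```

View pics/s1.png

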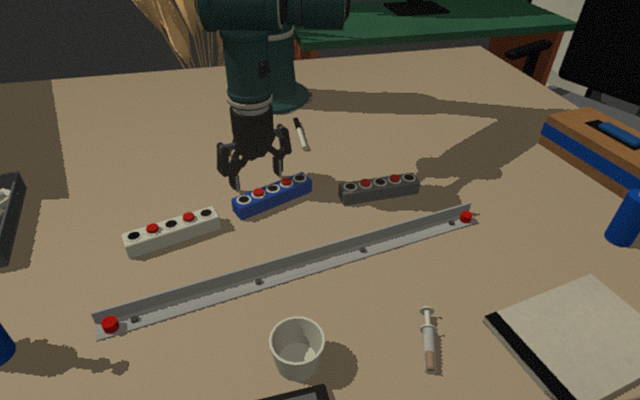

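The open fingers are at (238,180) and (282,165), behind the blue rack at (272,195) and touching nothing. I'll push slowly and turn to the rail's angle.

>>> jog_arm --pt "1 -8 0 0 2" --pt "1 -8 0 0 2" --pt "1 -8 0 0 2" --pt "1 -8 0 0 2" --pt "1 -8 0 0 2" --pt "1 -8 0 0 2" --pt "1 -8 0 0 0" --pt "1 -8 0 0 0" --pt "1 -8 0 0 0" --pt "1 -8 0 0 0"

```text
time: 4.27
tool_pos: [0.4813, -0.0785, -0.0011]
tcp_rot: [-0.231, 3.133, -0.0]
wrist_force: [-4.0, -0.4, 3.3]
width: 1.004
grip_force: 1.9
```

```bash
cat >> h.py <<'E'
def blue(name="top"):
    im,W=cloud(name); hsv=cv2.cvtColor(im,cv2.COLOR_RGB2HSV); z=W[...,2]
    m=(hsv[...,0]>100)&(hsv[...,0]<130)&(hsv[...,1]>120)&(z>.027)&(z<.034)&(W[...,0]<.7)&(abs(W[...,1])<.3)
    n,l,st,c=cv2.connectedComponentsWithStats(cv2.dilate(m.astype(np.uint8),np.ones((3,3))))
    r=rect(W,m); print("blue",r)
    d=np.array(r[0][0])-[.6223,-.0473]; a=np.radians(8.33)
    print("rail x,y",d@[np.cos(a),np.sin(a)],d@[-np.sin(a),np.cos(a)])
    return im,W
E
python3 - <<'E'
from h import *
togo(.576,-.058,-.003,8.3)
im,W=blue(); cv2.imwrite("pics/t2.png",im[:,:,::-1])
E
```

```text
t 4.27 pos [ 0.4813 -0.0785 -0.0011] th 8.45 F [-4.  -0.4  3.3]
shift [-96.7   6.4   1.9] twist 0.1
blue (((0.48952755331993103, 0.045312218368053436), (0.03458603471517563, 0.1581648737192154), 11.944854736328125), 199)
rail x,y -0.11795457658158567 0.11087048052535267
```

View pics/t2.png

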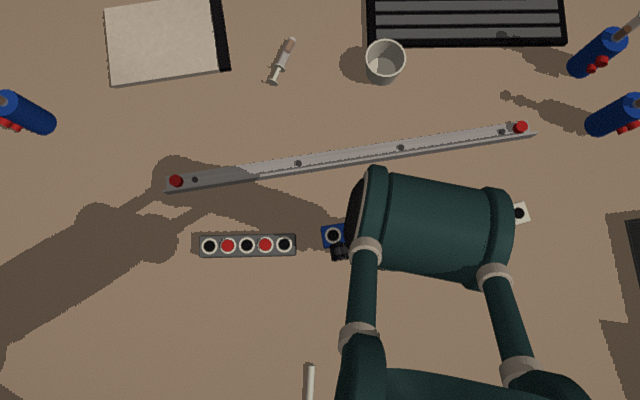

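The arm hides most of the blue rack (left end visible at (333,236), clear of grey). I'll go on and check with the scene camera.

>>> jog_arm --pt "1 -8 0 0 0" --pt "1 -8 0 0 0" --pt "1 -8 0 0 0" --pt "1 -8 0 0 0" --pt "1 -8 0 0 0" --pt "1 -8 0 0 0" --pt "1 -8 0 0 0" --pt "1 -8 0 0 0" --pt "1 -6 0 0 0" --pt "1 -4 0 0 0"

```text
time: 5.15
tool_pos: [0.5549, -0.0675, -0.0017]
tcp_rot: [-0.231, 3.132, -0.0]
wrist_force: [-1.8, -0.8, -0.9]
width: 1.001
grip_force: 0.7
```

```bash
python3 - <<'E'
from h import *
togo(.576,-.058,-.003,8.3)
im,W=blue("scene"); cv2.imwrite("pics/s2.png",im[:,:,::-1])
E
```

```text
t 5.15 pos [ 0.5549 -0.0675 -0.0017] th 8.44 F [-1.8 -0.8 -0.9]
shift [-22.3   6.3   1.3] twist 0.1
blue (((0.5861247181892395, -0.060556501150131226), (0.03398570045828819, 0.15220361948013306), 8.017595291137695), 129)
rail x,y -0.03771416134022631 -0.007875777500332684
```

View pics/s2.png

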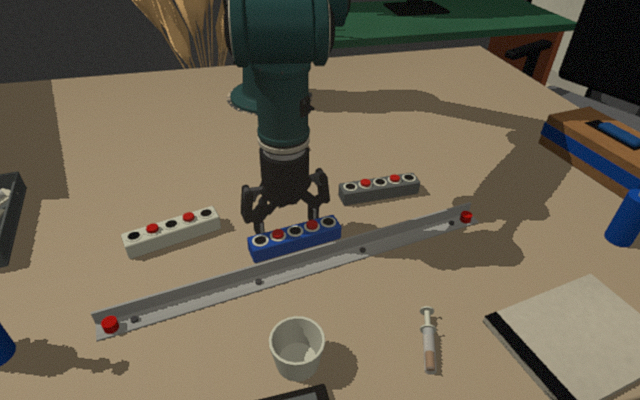

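The blue rack, at (295,238), is parallel to the rail with about 20 mm left to go. I'll close that gap slowly.

>>> jog_arm --pt "1 -4 0 0 0" --pt "1 -4 0 0 0" --pt "1 -4 0 0 0" --pt "1 -3 0 0 0" --pt "1 -2 0 0 0" --pt "1 -1 0 0 0" --pt "1 -1 0 0 0" --pt "1 0 0 0 0"

```text
time: 5.87
tool_pos: [0.5726, -0.0648, -0.0017]
tcp_rot: [-0.231, 3.133, -0.0]
wrist_force: [-1.1, -0.4, -1.2]
width: 1.003
grip_force: 0.5
```

```bash
python3 - <<'E'
from h import *
togo(.576,-.058,-.003,8.3)
blue("scene")
E
```

```text
t 5.87 pos [ 0.5726 -0.0648 -0.0017] th 8.43 F [-1.1 -0.4 -1.2]
shift [-4.4  6.2  1.3] twist 0.1
blue (((0.6043657064437866, -0.058642394840717316), (0.03338302671909332, 0.15206320583820343), 8.664709091186523), 162)
rail x,y -0.01938830945516915 -0.008624515206883506
```

>>> jog_arm --pt "1 -1 0 0 0" --pt "1 -1 0 0 0" --pt "1 -0.5 0 0 0" --pt "1 0 0 0 0"

```text
time: 6.25
tool_pos: [0.5752, -0.0644, -0.0017]
tcp_rot: [-0.231, 3.133, -0.0]
wrist_force: [-0.6, -0.6, 0.1]
width: 0.998
grip_force: 0.5
```

>>> jog_arm --pt "1 5 0 0 0" --pt "1 15 0 0 0" --pt "1 20 0 0 0" --pt "1 0 0 -30 0" --pt "1 0 0 -30 0" --pt "1 0 0 -30 0" --pt "1 0 0 -30 0" --pt "1 0 0 -30 0" --pt "1 0 0 0 0"

```text
time: 7.0
tool_pos: [0.5405, -0.0712, 0.1561]
tcp_rot: [-0.23, 3.12, -0.005]
wrist_force: [0.8, -1.2, 0.2]
width: 0.996
grip_force: 0.0
```

```bash
python3 - <<'E'
from h import *
im,W=blue("scene"); cv2.imwrite("pics/s3.png",im[:,:,::-1])
z=W[...,2]
n,l,st,c=cv2.connectedComponentsWithStats(((z>.026)&(z<.034)).astype(np.uint8))
for i in range(1,n):
    if st[i,4]>100: print(st[i],rect(W,l==i))
E
```

```text
blue (((0.6066958904266357, -0.05829286575317383), (0.033266421407461166, 0.15257425606250763), 8.5020112991333), 179)
rail x,y -0.017032070972876973 -0.008616257390522904
[579  15  61  19 140] (((-0.2697935998439789, 1.3508673906326294), (0.23758040368556976, 0.02105090022087097), 19.396312713623047), 140)
[541 129  96  61 402] (((0.5083158612251282, 0.5760243535041809), (0.2408270686864853, 0.007477141916751862), 6.929479598999023), 402)
[  0 173  21  78 213] (((0.4117303788661957, -0.5218895673751831), (0.21233661472797394, 0.0028348166961222887), 5.811197280883789), 213)
[339 173  81  22 655] (((0.4896427094936371, 0.12597838044166565), (0.034924522042274475, 0.15308496356010437), 0.38480332493782043), 655)
[ 121  206   98   41 1027] (((0.520367443561554, -0.2565370202064514), (0.03626101091504097, 0.15347090363502502), 14.450159072875977), 1027)
[610 219  30  17 123] (((0.7135640978813171, 0.47842687368392944), (0.043106354773044586, 0.021415086463093758), 27.892107009887695), 123)
[ 251  222   95   38 1124] (((0.6060637831687927, -0.05781500041484833), (0.03600822016596794, 0.1537025421857834), 8.385119438171387), 1124)
[274 325  46  26 238] (((0.7849368453025818, -0.10190597176551819), (0.056751422584056854, 0.03321905434131622), 76.786376953125), 238)
[274 357  47  16 118] (((0.8228194713592529, -0.10931660979986191), (0.05633024871349335, 0.017023790627717972), 80.53999328613281), 118)
```

View pics/s3.png

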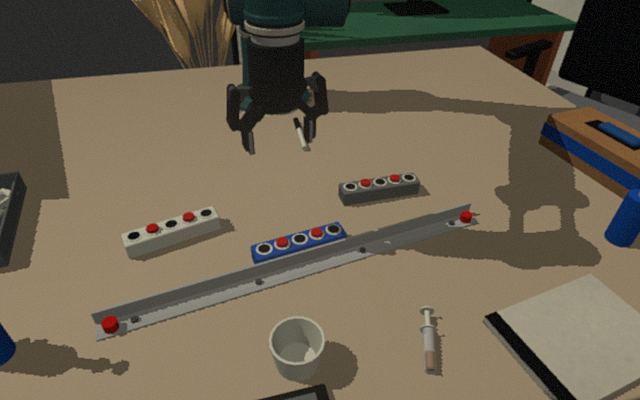

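The blue rack, at (298,242), is parallel to the rail. The push force never rose, and the scene camera reads about 3 mm far in x, so a few mm of gap may remain. I'll go back for one gentle nudge until contact.

>>> jog_arm --pt "1 0 0 30 0" --pt "1 0 0 30 0" --pt "1 0 0 30 0" --pt "1 0 0 30 0" --pt "1 0 0 20 0" --pt "1 0 0 8 0" --pt "1 -10 0 0 0" --pt "1 -10 0 0 0" --pt "1 -10 0 0 0" --pt "1 0 0 0 0"

```text
time: 7.88
tool_pos: [0.5705, -0.0661, 0.003]
tcp_rot: [-0.231, 3.126, -0.002]
wrist_force: [-0.3, -0.7, 1.0]
width: 0.999
grip_force: 0.0
```

>>> jog_arm --pt "1 -4 0 0 0" --pt "1 -3 0 0 0" --pt "1 -2 0 0 0" --pt "1 -1 0 0 0" --pt "1 -1 0 0 0" --pt "1 0 0 0 0"

```text
time: 8.38
tool_pos: [0.5751, -0.0643, 0.0002]
tcp_rot: [0.231, -3.132, -0.0]
wrist_force: [-2.0, -0.3, 2.3]
width: 0.999
grip_force: 1.2
```

>>> jog_arm --pt "1 -1 0 0 0" --pt "1 -1 0 0 0" --pt "1 0 0 0 0"

```text
time: 8.63
tool_pos: [0.5778, -0.0639, 0.0001]
tcp_rot: [0.231, -3.133, -0.0]
wrist_force: [-1.7, 0.2, -0.5]
width: 1.0
grip_force: 0.8
```

>>> jog_arm --pt "1 -1 0 0 0" --pt "1 0 0 0 0"

```text
time: 8.8
tool_pos: [0.5781, -0.0638, 0.0]
tcp_rot: [0.23, -3.131, -0.0]
wrist_force: [-4.7, -0.1, 2.9]
width: 1.0
grip_force: 2.5
```

The force rises and motion stalls, so the rack is against the rail. I'll retreat and check.

>>> jog_arm --pt "1 5 0 0 0" --pt "1 15 0 0 0" --pt "1 20 0 0 0" --pt "1 0 0 -30 0" --pt "1 0 0 -30 0" --pt "1 0 0 -30 0" --pt "1 0 0 -30 0" --pt "1 0 0 0 0" --pt "1 0 0 0 0"

```text
time: 9.55
tool_pos: [0.5423, -0.0701, 0.1234]
tcp_rot: [-0.23, 3.125, -0.003]
wrist_force: [-0.9, 0.6, 0.8]
width: 1.003
grip_force: 0.0
```

```bash
python3 - <<'E'
from h import *
im,W=blue("scene")
z=W[...,2]
n,l,st,c=cv2.connectedComponentsWithStats(((z>.026)&(z<.034)).astype(np.uint8))
for i in range(1,n):
    if st[i,4]>600: print(st[i],rect(W,l==i),np.nanmedian(z[l==i]))
bot.finish_job()
E
```

```text
blue (((0.6100002527236938, -0.05731704831123352), (0.0340149961411953, 0.1528148204088211), 8.725659370422363), 170)
rail x,y -0.013621198606428048 -0.008129451916016767
[340 173  79  21 622] (((0.48928239941596985, 0.1268661767244339), (0.03492805361747742, 0.15304259955883026), 0.748447597026825), 622) 0.02742855811337136
[ 121  207   98   40 1027] (((0.5203137397766113, -0.2568961977958679), (0.035972077399492264, 0.15414823591709137), 14.554309844970703), 1027) 0.027715487216172573
[ 251  223   96   39 1139] (((0.6089954376220703, -0.057086408138275146), (0.03585027903318405, 0.1537138670682907), 8.298091888427734), 1139) 0.027704238282296074
the job is handed in; nothing more can be done
```

The blue rack lies flat and snug against the rail, parallel within about 0.5° and 8 mm along from the rail's middle. The grey and white racks did not move, and the job was handed in at about 9.6 s.

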